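# Clear the wash tray: nozzle into the parts box, tin opener out slantwise

## Task

The things in the steel wash tray are clean. First pluck the pointed nozzle from its pocket in the white rack and put it away in the empty compartment of the open parts box; the flat-topped air cap stays in its pocket. Then take out the tin opener (a flat screwdriver, longer than the tray's opening): shift it towards the cover until its handle end comes out from under the lip, tilt the handle up through the opening, draw it out slantwise, and finish still holding it steady with the blade hanging lowest over the tray to drip, its tip at least 5 cm above the steel cover; do not push the other things on the bench about.

Things in the scene. Friction and masses are not known exactly. Their poses are not given: they have to be found in the camera images.
- wash_tray: Stainless wash tray, fixed, 146 x 276 x 50 mm, walls 3. Origin at bench level; its y axis runs along the tray to its left end. Inside x -70..70, y -140..130, floor at z 3. The top is open only from y -35 to 90: to the right of that a steel cover, to the left a turned-in lip, both 3 mm thick, top at z 50, underside z 47.
- pocket_rack (a point): Centre of the top face of the white plastic rack fixed on the tray's cover, 130 (tray x) x 40 (tray y) mm, standing 14 over the cover (top at z 64). Four round pockets in a row at x -48, -16, 16, 48, each 20 mm wide, 12 deep. Axes as the tray's.
- tin_opener: Tin opener: flat screwdriver lying in the tray, handle end under the lip, blade under the cover; 0.12 kg. Yellow round handle, 28 mm thick, from y 6 to 100 (slimmer at its ends), then a 7 mm steel shaft to y -100. Its y axis runs along it to the handle end, parallel to the tray's y within 0.06 rad. Origin on its underside, 14 mm below the axis. Centre of mass near y 46; hold it by the handle.
- blade_tip (a point): The tip of the tin opener's blade, on its axis (opener frame y -100, z 14 mm)
- handle_end (a point): The end of the tin opener's handle, on its axis (opener frame y 100, z 14 mm)
- nozzle: Brass spray nozzle, 34 mm tall, 40 g, upright in the pocket at tray x -16 or the one at x 48: round foot 16 mm wide up to z 14, knurled collar 19 mm wide from z 14 to 24 (2 to 12 mm above the rack: pinch it here), then a cone to a 7 mm point. Origin at the centre of its foot, z up.
- air_cap: Brass air cap in the other of those two pockets: foot 16 mm wide, knurled head 24 mm wide with a flat top, 23 mm tall in all. Origin at the centre of its foot. Stays where it is.
- parts_box: Blue parts box, fixed, 68 (x) x 116 (y) x 26 mm, walls 2, floor at z 2; origin at the centre of its underside. A divider 21 high at y -15: the part at +y (left) holds small nozzles, the part at -y, inside x -32..32, y -56..-16, is empty. Clear lid hinged at its +x rim, standing open to z 92, leaning back past the box.
- pour_tin_aside: Paint tin with pour lid, 84 x 76 x 113 mm, standing left of the tray. Leave alone.
- tape_roll: Masking tape roll, 104 mm wide, 30 high, lying right in front of the tray. Leave alone.
- marker: Marker pen, 137 mm long, lying near the front edge, left. Leave alone.

How it is judged (in metres and radians):
On the way, in this order (a step that is already met when the one before it is completed fails the run):
1. the nozzle lies in the box's empty compartment, let go (x of nozzle in the frame of parts_box between -0.034 and 0.034 m and y of nozzle in the frame of parts_box between -0.058 and -0.014 m and z of nozzle in the frame of parts_box below 0.016 m and contact force between the fingers and nozzle below 0.1 N and linear speed of nozzle below 0.05 m/s), for 0.2 s.
2. the opener, held, leans out of the opening: handle end above the lip, blade tip still below the cover (height (world z) of handle_end above 0.065 m and height (world z) of blade_tip below 0.047 m and contact force between the fingers and tin_opener above 0.5 N), for 0.1 s.
At the end, for the whole second after the job is handed in: The opener is held still in the fingers, clear of the tray, handle end at least 10 degrees up (its y axis under 1.4 rad from vertical), blade tip over the tray (within 12 mm of its outline) and at z over 0.09 m; the nozzle lies let go in the box's empty compartment; the air cap is in its pocket (height (world z) of blade_tip above 0.09 m and angle between tin_opener's own y axis and vertical below 1.4 rad and x of blade_tip in the frame of wash_tray between -0.085 and 0.085 m and y of blade_tip in the frame of wash_tray between -0.155 and 0.145 m and contact force between the fingers and tin_opener above 0.5 N and contact force between tin_opener and wash_tray below 0.05 N and linear speed of tin_opener below 0.03 m/s and x of nozzle in the frame of parts_box between -0.034 and 0.034 m and y of nozzle in the frame of parts_box between -0.058 and -0.014 m and z of nozzle in the frame of parts_box below 0.016 m and contact force between the fingers and nozzle below 0.1 N and distance of air_cap from where it was at the start of the episode below 0.012 m); the arm keeps its last pose, push and grip.
It fails at once if the air cap is pulled out of its pocket (distance of air_cap from where it was at the start of the episode above 0.012 m).
It fails at once if the paint tin is pushed away (distance of pour_tin_aside from where it was at the start of the episode above 0.02 m).
It fails at once if the tape roll is pushed away (distance of tape_roll from where it was at the start of the episode above 0.02 m).
It fails at once if the marker pen is pushed away (distance of marker from where it was at the start of the episode above 0.02 m).
It also fails if it takes over 48 s, if anything falls off the work surface, if the arm or the gripper's body presses on something with over 40 N, if the wrist force passes 120 N, or if a joint passes its speed limit or range.

## Robot

A 7-joint arm with a two-finger parallel gripper is mounted at the origin on a cart in front of the work surface, level with it; the furniture and walls round the work are solid. World frame = base frame: x ahead of the robot, y to its left, z up, the work surface at z = 0. Lengths are in m, angles in degrees, forces in N, time in s.
With the tool pointing down it reaches from about 0.425 to 0.875 m from the base axis. Payload 4.7 kg.
Tool frame: the origin (TCP) lies between the finger pads; the fingertips stand env.tip_reach ahead of it and the grasp point (between the pads) lies 2 mm behind it (env.tip_reach is the distance from the TCP to the fingertips, in m); z points along the fingers, y is the line along which they close (so a half turn about z gives the same grasp; the last joint's range is limited). The gripper opens to 87 mm and grips with 3 to 60 N. Pads are 19 mm wide; open, the fingers measure 117 mm over their backs; the gripper's body (75 mm by 190 mm) begins 51 mm behind the grasp point.
Start: joints at [-64.108, 18.392, -4.016, 83.108, 1.295, 78.541, -3.26], TCP at [0.276, 0.589, 0.217] pointing down, gripper open.
Joint ranges: [-163.93, 163.93], [-17.29, 119.83], [-79.2, 71.16], [3.27, 140.29], [-89.18, 269.18], [5.43, 117.66], [-154.24, 154.24]. Speed limits (degrees/s): [147.25, 147.25, 180, 180, 180, 180, 180].

## Interface

Orientations are given as [roll, pitch, yaw] about the fixed x, y, z axes, in that order (R = Rz(yaw) Ry(pitch) Rx(roll)).
In Python, from cell import env, read_camera gives the robot as it stands. The module is installed in compiled form; this text tells all that it offers.
- The arm moves only by the tool inch_along, called after "Emit:" as name(argument=value, ...), one argument or row to a line, values as JSON. Schema: {"type":"object","properties":{"plan":{"type":"array","items":{"type":"array","prefixItems":[{"type":"array","items":{"type":"number"},"minItems":3,"maxItems":3},{"type":"number"},{"type":"number"}],"minItems":3,"maxItems":3},"minItems":1,"maxItems":8},"clamp_n":{"type":"number"},"only":{"type":"string"},"quiet":{"type":"boolean"},"lines":{"type":"string"}},"required":["plan"],"additionalProperties":false}. plan is a list of rows, 1 to 8 of them, each written [[dx, dy, dz], turn, opening]: dx, dy, dz in m, then a turn about the tool's z in degrees, then the finger opening in m; each row is the pose to reach, as a shift and turn from the pose commanded when the call began, along the tool's axes at that moment; what a row does not reach only later rows make up. A row lasts 1/12 s, in which the tool goes at most 0.0417 m and 7.16 degrees, less where a joint would pass 70% of its speed; a pose out of reach is approached as far as the arm can. The fingers move at their own pace and stop on an object; clamp_n is the grip in N (left out, the last holds). Time passes only in rows, so rows that do not move let the fingers close. The tool returns the time, the measured TCP pose, the force, the opening and the grip force at its end. only (a regular expression) keeps the lines of the reply that match it, lines (a string "A,B") keeps lines A to B, and quiet returns only ok. Input that does not fit is refused with a message, and nothing moves.
- env.get_obs(): the state, without advancing time (a new reading comes with each control period).
- read_camera(name): name is "scene" or "top"; returns a dict with "color" (480x640x3 uint8, blue, green, red), "fx", "fy", "cx", "cy" (pixels), "world_from_camera" (4x4, takes a point from camera to world coordinates). Camera axes: x right, y down, z forward; pixel columns grow to the right and rows downward; lengths in m; the calibration is good to about 2 mm. A picture is of the moment at which its call begins. There is no depth.
- env.sign_off(): hands the job in; it is judged then, once.
The state is a dict: "time_s": time; "qpos": joint angles; "joint_velocities": joint speeds; "effort": joint torques, N m; "tool_pos": TCP position; "tool_rot": TCP orientation; "force": force on the tool from outside, world axes, zero at the start; "wrist_torque": the same for the moment, N m; "grip_width": finger opening in m; "grasp_force": force on a finger pad.
Only numpy, scipy, OpenCV 4.12 (cv2) and the standard library are available. Lean on these libraries where they do the work, as an engineer would, in place of code of your own. Each camera call takes 0.05 s, during which the arm holds its last target. There are 200 camera calls.

## Working session

There is one attempt and no reset: what is moved stays moved. The work goes in short steps, Python scripts to look and compute and a tool call to move; the robot and the scene stay as the last step left them, time stands still between calls to the robot, and variables do not carry over. Pictures are saved under pics/ and viewed, at most 10 in all, crops included, and the job is handed in when it is done.

```bash
mkdir -p pics; python3 - <<'E'
from cell import env, read_camera
import cv2,numpy as np
for n in("scene","top"):
    c=read_camera(n); cv2.imwrite(f"pics/{n}0.png",c["color"]); print(n,c["fx"],c["fy"],c["cx"],c["cy"],np.round(c["world_from_camera"],3).tolist())
print(env.get_obs(),env.tip_reach)
E
```

```text
scene 557.1342405016949 557.1342405016949 322.3989954674006 245.02301295860397 [[-0.694, -0.325, 0.643, -0.445], [-0.72, 0.331, -0.61, 0.862], [-0.015, -0.886, -0.464, 0.713], [0.0, 0.0, 0.0, 1.0]]
top 471.74712331180444 471.74712331180444 319.4982488612451 243.05197840238375 [[-0.026, -0.994, 0.106, 0.329], [-1.0, 0.026, 0.002, 0.038], [-0.005, -0.106, -0.994, 0.956], [0.0, 0.0, 0.0, 1.0]]
{'time_s': 0.1, 'qpos': array([-64.1090268 ,  18.43403858,  -4.01659956,  83.16834073,
         1.29442603,  78.54013054,  -3.26157659]), 'joint_velocities': array([ 0.07190794,  0.0394839 ,  0.01597143, -0.11776845, -0.04499555,
        0.01863344, -0.04169569]), 'effort': array([-2.43010090e-04, -4.92565835e+01, -4.05937051e-01, -3.13403714e+01,
       -6.42329757e-02,  3.93215159e-02,  5.88038051e-05]), 'tool_pos': array([0.2753737 , 0.58822994, 0.21597604]), 'tool_rot': array([-1.79902694e+02,  4.55710872e-03,  1.54917957e+02]), 'force': array([ 0.80694703, -0.39540598, -0.92273492]), 'wrist_torque': array([ 0.02900903, -0.02192125,  0.01454362]), 'grasp_force': 0.0, 'grip_width': 0.08726634724057206} 0.017
```

View pics/scene0.png

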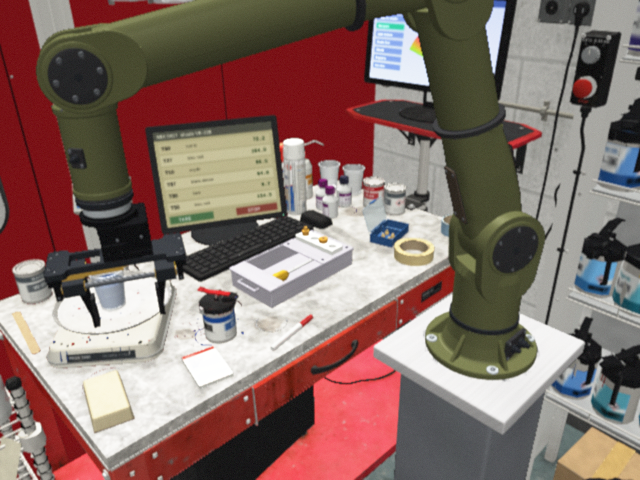

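View pics/top0.png

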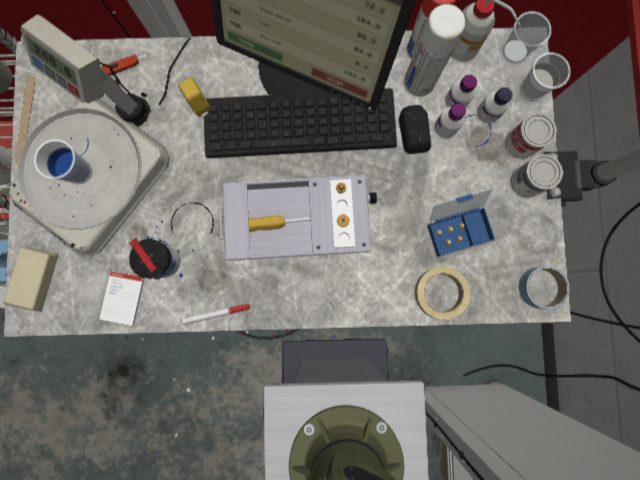

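The tray spans about (222,177)-(370,258) in top and the rack columns 331-355. There are brass items at (341,187) and (343,220), the opener handle is at about (265,223), and the box is at (460,232). I'll zoom in on both.

```bash
cat > h.py <<'E'
import numpy as np,cv2
from cell import env,read_camera
def cast(c,u,v,z):
    M=np.array(c["world_from_camera"]); d=M[:3,:3]@[(u-c["cx"])/c["fx"],(v-c["cy"])/c["fy"],1]; o=M[:3,3]
    return o+d*(z-o[2])/d[2]
def proj(c,P):
    M=np.array(c["world_from_camera"]); p=M[:3,:3].T@(np.array(P)-M[:3,3]); return p[0]/p[2]*c["fx"]+c["cx"],p[1]/p[2]*c["fy"]+c["cy"]
E
python3 - <<'E'
import cv2,numpy as np
t=cv2.imread("pics/top0.png"); s=cv2.imread("pics/scene0.png")
cv2.imwrite("pics/c1.png",cv2.resize(t[165:275,210:370],None,fx=5,fy=5,interpolation=cv2.INTER_CUBIC))
cv2.imwrite("pics/c2.png",np.hstack([cv2.resize(t[180:265,420:500],None,fx=5,fy=5,interpolation=cv2.INTER_CUBIC)[:400],cv2.resize(s[220:300,290:370],None,fx=5,fy=5,interpolation=cv2.INTER_CUBIC)]))
E
```

```text
(no output)
```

View pics/c1.png

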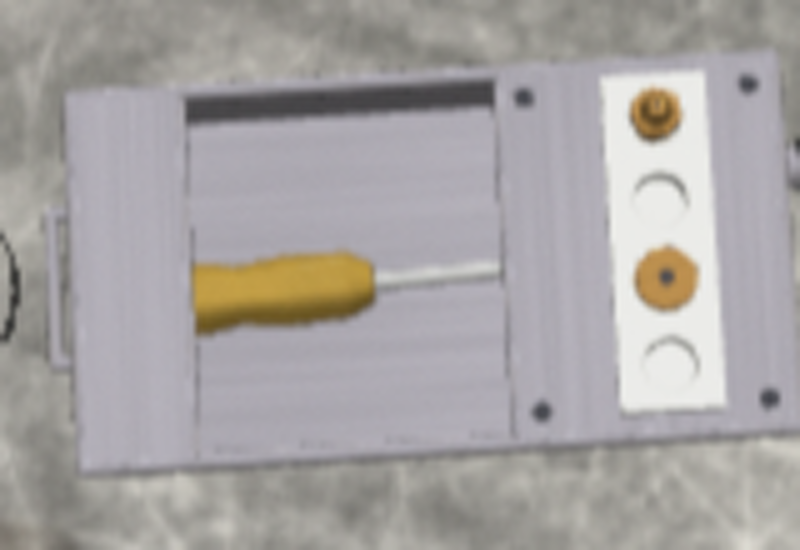

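View pics/c2.png

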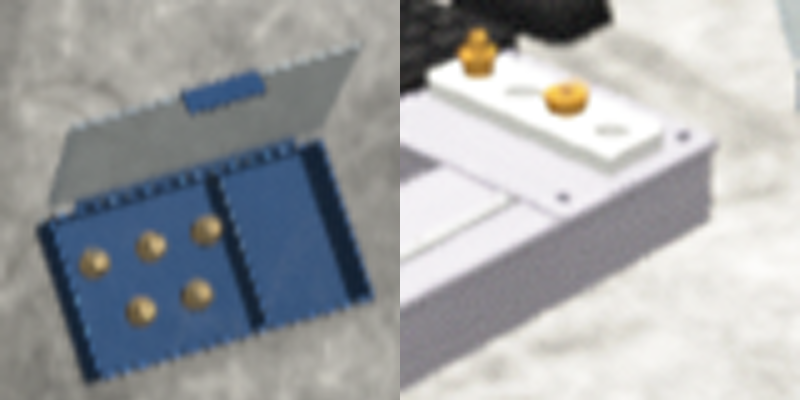

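Crop 1 shows the pointed nozzle at crop (656,112), in the tray x=48 pocket. The flat cap is at (666,278), and the handle's front end is at about (375,280) with the lip edge at about 190. Crop 2 shows the box's empty compartment on the right, with its rim corner-to-corner from about (215,175) to (370,298).

```bash
python3 - <<'E'
from h import *
c=read_camera("top"); im=cv2.imread("pics/top0.png"); hsv=cv2.cvtColor(im,cv2.COLOR_BGR2HSV)
# rack
roi=np.zeros(im.shape[:2],np.uint8); roi[170:255,325:362]=1
m=((hsv[...,1]<14)&(hsv[...,2]>205)&(roi>0)).astype(np.uint8)
cs,_=cv2.findContours(m,0,2); k=max(cs,key=cv2.contourArea); k=cv2.convexHull(k)
q=np.array([cast(c,p[0][0],p[0][1],.064)[:2] for p in k],np.float32)
r=cv2.minAreaRect(q); print("rack",r); b=cv2.boxPoints(r); print(b)
# tray corners/opening edges from crop
def C(u,v,z): return cast(c,(u+.5)/5-.5+210,(v+.5)/5-.5+165,z)
for n,u,v in[("traycornerFL",66,93),("NL",81,472),("openFL",186,98),("openFR",496,80),("openNR",514,437),("openNL",200,458)]: print(n,C(u,v,.05).round(4))
print("nozz",C(656,112,.076),"cap",C(666,278,.075))
print("pockets",C(661,197,.064),C(671,362,.064))
# handle
m=((hsv[...,1]>120)&(hsv[...,0]>12)&(hsv[...,0]<32)); m[:,:240]=0; m[:,300:]=0; m[:205]=0;m[245:]=0
v,u=np.nonzero(m); P=np.array([cast(c,a,b_,.020)[:2] for a,b_ in zip(u,v)])
print("handle n",len(u),P.min(0),P.max(0))
ys=[]
for uu in range(u.min(),u.max()+1):
    vv=v[u==uu]; ys.append((uu,vv.min(),vv.max(),*cast(c,uu,(vv.min()+vv.max())/2,.019)[:2].round(4)))
print([ys[i] for i in range(0,len(ys),5)],ys[-1])
vx=cv2.fitLine(P.astype(np.float32),cv2.DIST_L2,0,.01,.01).ravel(); print("axis",vx)
print("shaft",C(400,276,.017),C(495,268,.017), "hend",C(375,280,.017))
def D(u,v,z): return cast(c,(u+.5)/5-.5+420,(v+.5)/5-.5+180,z)
for n,u,v,z in[("farL",38,225,.026),("farR",318,143,.026),("nearR",372,298,.026),("nearL",90,382,.026),("divfar",212,178,.021),("divnear",258,325,.021)]: print(n,D(u,v,z).round(4))
E
```

```text
rack ((0.48238763213157654, -0.005102800205349922), (0.12970280647277832, 0.03984708711504936), 1.8934707641601562)
[[ 0.41691333  0.01266709]
 [ 0.41822994 -0.02715824]
 [ 0.54786193 -0.02287269]
 [ 0.5465453   0.01695264]]
traycornerFL [0.5489 0.2264 0.05  ]
NL [0.3999 0.2212 0.05  ]
openFL [0.5456 0.1793 0.05  ]
openFR [0.5495 0.0578 0.05  ]
openNR [0.409  0.0541 0.05  ]
openNL [0.4041 0.1753 0.05  ]
nozz [ 0.52918111 -0.00324626  0.076     ] cap [ 0.46552615 -0.0051123   0.075     ]
pockets [ 0.49866839 -0.00471308  0.064     ] [ 0.43487206 -0.00655271  0.064     ]
handle n 410 [0.45898626 0.11012053] [0.48649526 0.18042354]
[(249, np.int64(218), np.int64(227), np.float64(0.4745), np.float64(0.1805)), (254, np.int64(219), np.int64(229), np.float64(0.4712), np.float64(0.1705)), (259, np.int64(218), np.int64(228), np.float64(0.473), np.float64(0.1604)), (264, np.int64(217), np.int64(228), np.float64(0.4737), np.float64(0.1504)), (269, np.int64(216), np.int64(228), np.float64(0.4745), np.float64(0.1403)), (274, np.int64(216), np.int64(228), np.float64(0.4742), np.float64(0.1303)), (279, np.int64(216), np.int64(227), np.float64(0.475), np.float64(0.1202)), (284, np.int64(222), np.int64(223), np.float64(0.4727), np.float64(0.1102))] (284, np.int64(222), np.int64(223), np.float64(0.4727), np.float64(0.1102))
axis [ 0.07375958 -0.99727607  0.4733337   0.14640354]
shaft [0.47815956 0.09900165 0.017     ] [0.48039966 0.06069925 0.017     ] hend [0.47679948 0.10909284 0.017     ]
farL [ 0.4598 -0.175   0.026 ]
farR [ 0.4899 -0.2881  0.026 ]
nearR [ 0.4272 -0.3056  0.026 ]
nearL [ 0.3967 -0.1923  0.026 ]
divfar [ 0.4777 -0.2466  0.021 ]
divnear [ 0.4181 -0.2615  0.021 ]
```

Emit:
inch_along(
  plan=[
    [[-0.24,-0.21,0],-27,0.06],
    [[-0.24,-0.21,0],-27,0.06],
    [[-0.24,-0.21,0],-27,0.06],
    [[-0.24,-0.21,0],-27,0.06],
    [[-0.24,-0.21,0],-27,0.06],
    [[-0.24,-0.21,0],-27,0.06],
    [[-0.24,-0.21,0],-27,0.06],
    [[-0.24,-0.21,0],-27,0.06],
  ],
)

```text
time_s: 0.82
tool_pos: [0.4056, 0.2922, 0.2169]
tool_rot: [-179.9, 0.0, -178.3]
force: [0.1, 0.2, 0.2]
grip_width: 0.0601
grasp_force: 0.0
```

```bash
cat >> h.py <<'E'
def to(x,y,z,yaw=None):
    o=env.get_obs(); p=o["tool_pos"]; a=np.radians(o["tool_rot"][2]); d=np.array([x,y])-p[:2]
    print("tool d:",round(d@[np.cos(a),np.sin(a)],4),round(d@[np.sin(a),-np.cos(a)],4),round(p[2]-z,4), None if yaw is None else round(-((yaw-np.degrees(a)+90)%180-90),2))
E
python3 -c "
from h import *
to(.5302,-.0035,.14,1.9)"
```

```text
tool d: -0.1159 -0.2992 0.0769 -0.22
```

Emit:
inch_along(
  plan=[
    [[-0.116,-0.299,0.03],0,0.06],
    [[-0.116,-0.299,0.03],0,0.06],
    [[-0.116,-0.299,0.03],0,0.06],
    [[-0.116,-0.299,0.03],0,0.06],
    [[-0.116,-0.299,0.04],0,0.05],
    [[-0.116,-0.299,0.05],0,0.05],
    [[-0.116,-0.299,0.06],0,0.05],
    [[-0.116,-0.299,0.077],0,0.05],
  ],
)

```text
time_s: 1.48
tool_pos: [0.5315, 0.0012, 0.1446]
tool_rot: [-180.0, 0.4, -178.2]
force: [1.2, 0.6, 0.1]
grip_width: 0.051
grasp_force: 0.0
```

Emit:
inch_along(
  plan=[
    [[0,0,0],0,0.05],
    [[0,0,0],0,0.05],
  ],
)

```text
time_s: 1.65
tool_pos: [0.5275, 0.002, 0.1406]
tool_rot: [-179.9, -0.2, -178.4]
force: [-0.1, 0.5, 0.1]
grip_width: 0.0498
grasp_force: 0.0
```

```bash
python3 -c "
from h import *
to(.5302,-.0035,.083,1.9)
c=read_camera('scene'); u,v=map(int,proj(c,[.53,-.0035,.08])); print(u,v); cv2.imwrite('pics/s1.png',cv2.resize(c['color'][v-60:v+60,u-70:u+70],None,fx=5,fy=5,interpolation=cv2.INTER_CUBIC))"
```

```text
tool d: -0.0025 -0.0056 0.0576 -0.25
305 228
```

View pics/s1.png

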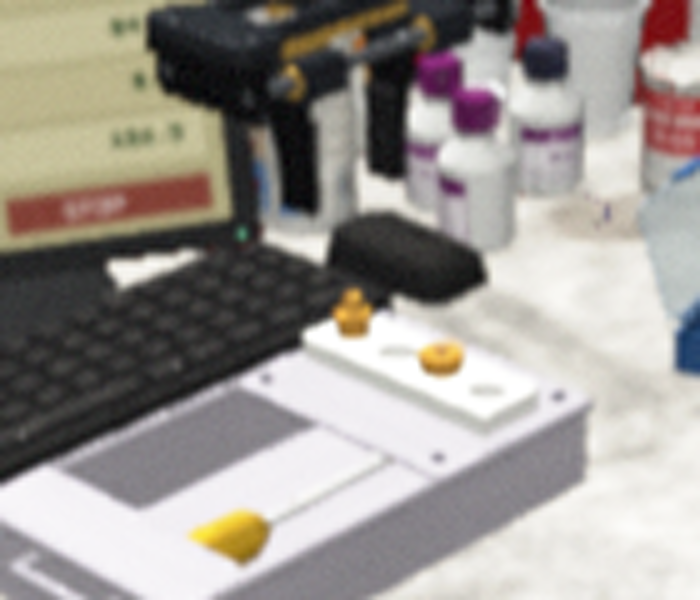

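The gripper straddles the nozzle's line, which is at about crop (352,315). Next I descend and pinch.

Emit:
inch_along(
  plan=[
    [[-0.0025,-0.0056,0.02],0,0.05],
    [[-0.0025,-0.0056,0.04],0,0.05],
    [[-0.0025,-0.0056,0.0568],0,0.05],
    [[-0.0025,-0.0056,0.0568],0,0.05],
    [[-0.0025,-0.0056,0.0568],0,0.05],
  ],
  clamp_n=15,
)

```text
time_s: 2.12
tool_pos: [0.5311, 0.0006, 0.086]
tool_rot: [180.0, -0.0, -177.9]
force: [0.3, 0.0, 0.5]
grip_width: 0.05
grasp_force: 0.0
```

```bash
python3 -c "
from h import *
to(.5302,-.0035,.083,1.9)"
```

```text
tool d: 0.001 -0.0041 0.003 0.16
```

Emit:
inch_along(
  plan=[
    [[0,-0.004,0.002],0,0.05],
    [[0,-0.004,0.002],0,0.05],
    [[0,-0.004,0.002],0,0.05],
  ],
)

```text
time_s: 2.37
tool_pos: [0.5324, -0.005, 0.085]
tool_rot: [180.0, 0.1, -178.1]
force: [-0.2, -0.7, 0.5]
grip_width: 0.0497
grasp_force: 0.0
```

```bash
python3 -c "
from h import *
to(.5302,-.0035,.083,1.9)"
```

```text
tool d: 0.0021 0.0016 0.002 0.01
```

Emit:
inch_along(
  plan=[
    [[0.001,0.001,0.0015],0,0.05],
    [[0.001,0.001,0.0015],0,0.03],
    [[0.001,0.001,0.0015],0,0.01],
    [[0.001,0.001,0.0015],0,0.01],
    [[0.001,0.001,0.0015],0,0.01],
    [[0.001,0.001,0.0015],0,0.01],
    [[0.001,0.001,0.0015],0,0.01],
  ],
  clamp_n=15,
)

```text
time_s: 2.95
tool_pos: [0.5305, -0.004, 0.0823]
tool_rot: [180.0, 0.0, -178.1]
force: [-0.3, 0.2, 0.4]
grip_width: 0.018
grasp_force: 0.0
```

Emit:
inch_along(
  plan=[
    [[0,0,0],0,0.01],
    [[0,0,0],0,0.01],
    [[0,0,0],0,0.01],
  ],
  clamp_n=20,
)

```text
time_s: 3.2
tool_pos: [0.5305, -0.004, 0.0822]
tool_rot: [180.0, 0.0, -178.1]
force: [0.6, -0.3, -0.8]
grip_width: 0.011
grasp_force: 0.0
```

```bash
python3 -c "
from h import *
c=read_camera('scene'); a=c['color'][195:265,265:345]; t=read_camera('top'); b=t['color'][160:230,300:380]
cv2.imwrite('pics/s2.png',np.hstack([cv2.resize(i,None,fx=5,fy=5,interpolation=cv2.INTER_CUBIC) for i in (a,b)]))
print(env.get_obs()['grip_width'])
for p in([.53,-.004,.066],[.53,-.004,.086]): print(proj(c,p))"
```

```text
0.010180557462916589
(np.float64(305.96698888639156), np.float64(233.26058397722278))
(np.float64(305.74851933194304), np.float64(226.35886159761625))
```

View pics/s2.png

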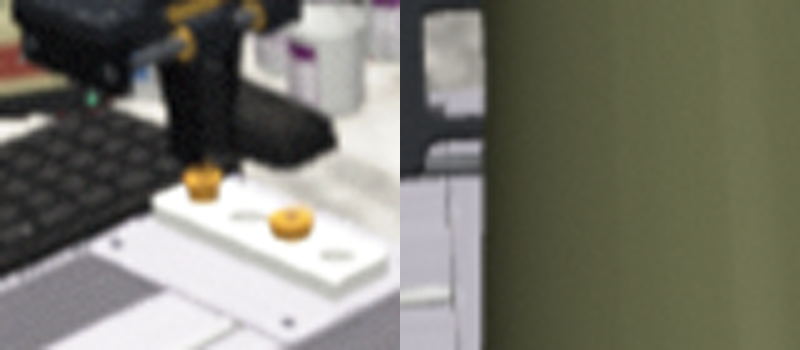

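```bash
python3 -c "
from h import *
c=read_camera('scene')
for z in(.1236,.14): print([np.round(proj(c,[.5275,y,z]),1) for y in(.032,-.028)])
print(env.get_obs()['qpos'])"
```

```text
[array([295.4, 217.7]), array([312.8, 210.7])]
[array([295.2, 211.7]), array([312.7, 204.8])]
[-23.39245435  10.5161042   23.03503663 110.02033133  -4.71447769
  60.36834757  93.54858971]
```

The fingertips appear about 17 mm higher than the nominal reach: the pads closed over the cone tip, and the fingertip bottoms in the earlier view agree. I'll open and go down in steps, watching the force.

Emit:
inch_along(
  plan=[
    [[0,0,0],0,0.04],
    [[0,0,0],0,0.04],
    [[0,0,0],0,0.04],
    [[0,0,0.005],0,0.04],
    [[0,0,0.01],0,0.04],
    [[0,0,0.01],0,0.04],
  ],
)

```text
time_s: 3.85
tool_pos: [0.5295, -0.004, 0.0709]
tool_rot: [-180.0, -0.1, -178.1]
force: [-0.6, -0.2, 0.0]
grip_width: 0.0376
grasp_force: 0.0
```

```bash
python3 -c "
from h import *
c=read_camera('scene'); a=c['color'][195:265,265:345]
cv2.imwrite('pics/s3.png',cv2.resize(a,None,fx=7,fy=7,interpolation=cv2.INTER_CUBIC))"
```

```text
(no output)
```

View pics/s3.png

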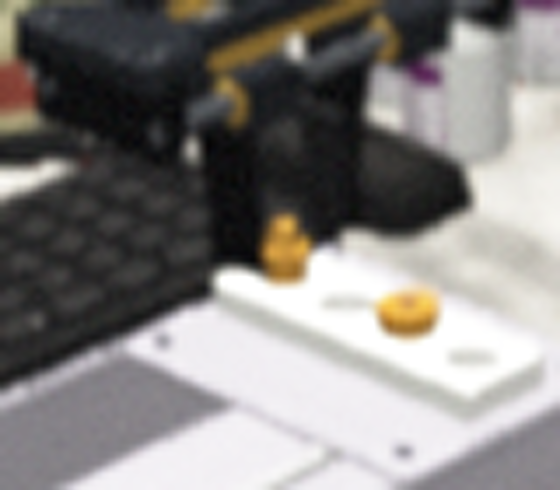

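The fingers straddle the nozzle, with bottoms at about crop (235,260) and (345,240), still above the rack and with no contact. I'll go on down gently.

Emit:
inch_along(
  plan=[
    [[0,0,0.002],0,0.035],
    [[0,0,0.004],0,0.035],
    [[0,0,0.005],0,0.035],
  ],
)

```text
time_s: 4.15
tool_pos: [0.5304, -0.004, 0.067]
tool_rot: [180.0, -0.0, -178.1]
force: [0.2, 0.2, 0.3]
grip_width: 0.0354
grasp_force: 0.0
```

Emit:
inch_along(
  plan=[
    [[0,0,0.001],0,0.035],
    [[0,0,0.003],0,0.035],
    [[0,0,0.003],0,0.035],
  ],
)

```text
time_s: 4.4
tool_pos: [0.5303, -0.004, 0.0639]
tool_rot: [-180.0, -0.0, -178.1]
force: [0.0, -0.7, -0.9]
grip_width: 0.0349
grasp_force: 0.0
```

```bash
python3 -c "
from h import *
c=read_camera('scene'); a=c['color'][205:255,275:335]
cv2.imwrite('pics/s4.png',cv2.resize(a,None,fx=10,fy=10,interpolation=cv2.INTER_CUBIC))"
```

```text
(no output)
```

View pics/s4.png

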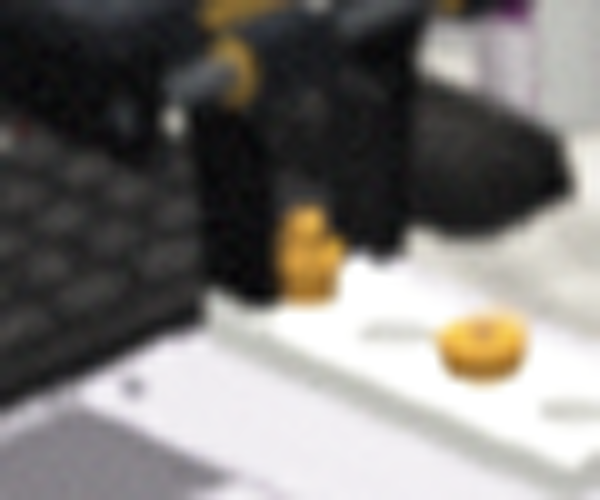

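The left fingertip bottom at crop (265,300) is now just above the rack top at collar level, so I close.

Emit:
inch_along(
  plan=[
    [[0,0,0],0,0.02],
    [[0,0,0],0,0.01],
    [[0,0,0],0,0.01],
    [[0,0,0],0,0.01],
    [[0,0,0],0,0.01],
    [[0,0,0],0,0.01],
  ],
  clamp_n=20,
)

```text
time_s: 4.95
tool_pos: [0.5306, -0.0039, 0.0644]
tool_rot: [180.0, 0.0, -178.1]
force: [-0.1, 0.1, 0.1]
grip_width: 0.0173
grasp_force: 20.0
```

Emit:
inch_along(
  plan=[
    [[0,0,-0.01],0,0.005],
    [[0,0,-0.03],0,0.005],
    [[0,0,-0.06],0,0.005],
    [[0,0,-0.09],0,0.005],
    [[0,0,-0.1],0,0.005],
  ],
)

```text
time_s: 5.37
tool_pos: [0.533, -0.0042, 0.1694]
tool_rot: [180.0, 0.4, -178.1]
force: [0.8, 0.9, 0.2]
grip_width: 0.0178
grasp_force: 20.0
```

```bash
python3 -c "
from h import *
c=read_camera('scene'); u,v=map(int,proj(c,[.53,-.004,.15])); a=c['color'][v-35:v+65,u-45:u+45]
cv2.imwrite('pics/s5.png',cv2.resize(a,None,fx=6,fy=6,interpolation=cv2.INTER_CUBIC)); to(.4507,-.2755,.12,14.9)"
```

```text
tool d: 0.0917 -0.2685 0.0497 -13.0
```

View pics/s5.png

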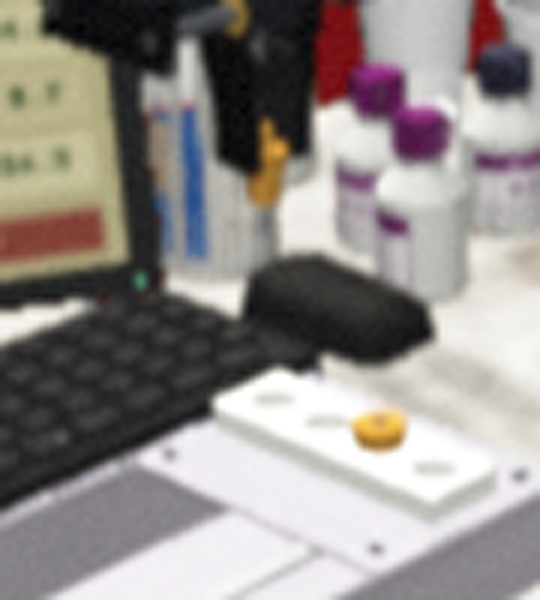

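The nozzle is held by the collar at crop (268,170), the air cap is still in its pocket at (380,428), and the x=48 pocket is empty. I'll move over the box.

Emit:
inch_along(
  plan=[
    [[0.095,-0.268,0],-13,0.005],
    [[0.095,-0.268,0],-13,0.005],
    [[0.095,-0.268,0],-13,0.005],
    [[0.095,-0.268,0],-13,0.005],
    [[0.095,-0.268,0],-13,0.005],
    [[0.095,-0.268,0],-13,0.005],
    [[0.095,-0.268,0.01],-13,0.005],
    [[0.095,-0.268,0.02],-13,0.005],
  ],
)

```text
time_s: 6.08
tool_pos: [0.4402, -0.2838, 0.1443]
tool_rot: [-179.7, -0.1, -165.8]
force: [-0.6, -1.0, -1.0]
grip_width: 0.0176
grasp_force: 20.0
```

Emit:
inch_along(
  plan=[
    [[0,0,0],0,0.005],
    [[0,0,0],0,0.005],
  ],
)

```text
time_s: 6.25
tool_pos: [0.4438, -0.274, 0.143]
tool_rot: [179.9, -0.1, -165.1]
force: [-0.3, 0.4, -1.0]
grip_width: 0.0174
grasp_force: 20.0
```

```bash
python3 -c "
from h import *
to(.4469,-.2765,.031,14.9)"
```

```text
tool d: -0.0024 -0.0032 0.112 0.0
```

Emit:
inch_along(
  plan=[
    [[-0.0024,-0.0032,0.04],0,0.005],
    [[-0.0024,-0.0032,0.08],0,0.005],
    [[-0.0024,-0.0032,0.1],0,0.005],
    [[-0.0024,-0.0032,0.1],0,0.005],
    [[-0.0024,-0.0032,0.1],0,0.005],
  ],
)

```text
time_s: 6.67
tool_pos: [0.4479, -0.2758, 0.0438]
tool_rot: [179.9, -0.1, -164.9]
force: [-0.2, -0.3, 0.2]
grip_width: 0.0176
grasp_force: 20.0
```

```bash
python3 - <<'E'
from h import *
def blobs(n):
    c=read_camera(n); h=cv2.cvtColor(c["color"],cv2.COLOR_BGR2HSV)
    m=((h[...,0]>8)&(h[...,0]<26)&(h[...,1]>130)&(h[...,2]>80)).astype(np.uint8)
    k,_,st,ce=cv2.connectedComponentsWithStats(m)
    for s,e in zip(st[1:],ce[1:]):
        if s[4]>=6: print(n,s,e.round(1))
    return c
c=blobs("scene"); print([np.round(proj(c,[.4469,-.2765,z])) for z in(.03,.05)])
c=blobs("top"); print([np.round(proj(c,[.4469,-.2765,z])) for z in(.03,.05)])
to(.4469,-.2765,.031,14.9)
E
```

```text
scene [306 174   7  10  38] [309.9 178.3]
scene [400 182  12  10  19] [404.6 186.9]
scene [386 185   4   3   8] [387.6 185.8]
scene [392 185   4   3   7] [393.7 186.1]
scene [399 194   5   6  11] [401.8 195.9]
scene [398 214   2   5   7] [398.4 215.9]
scene [394 219   5   5  16] [395.8 221.4]
scene [319 237   8   6  33] [322.9 239.5]
scene [153 245  29  25 396] [167.6 257.8]
scene [276 271  12   9  77] [282.2 274.9]
[array([397., 223.]), array([397., 217.])]
top [461  37   3   5   7] [462.1  39. ]
top [465  39   3   4   7] [465.6  40.6]
top [179  78  31  37 552] [193.5  95.2]
top [338 215  11  11  84] [342.7 220.3]
top [494 214   6  13  25] [495.8 220.1]
top [249 216  35  15 399] [265.8 222.6]
[array([479., 229.]), array([483., 228.])]
tool d: 0.0023 0.0016 0.0151 0.11
```

Emit:
inch_along(
  plan=[
    [[0.001,0.001,0.006],0,0.005],
    [[0.001,0.001,0.012],0,0.005],
    [[0.001,0.001,0.012],0,0.005],
    [[0.001,0.001,0.012],0,0.026],
    [[0.001,0.001,0.012],0,0.03],
    [[0.001,0.001,0.012],0,0.03],
    [[0.001,0.001,0.012],0,0.03],
    [[0.001,0.001,0.012],0,0.03],
  ],
)

```text
time_s: 7.43
tool_pos: [0.4466, -0.2769, 0.0324]
tool_rot: [-180.0, 0.0, -165.1]
force: [-0.4, -0.1, 0.7]
grip_width: 0.0292
grasp_force: 0.0
```

Emit:
inch_along(
  plan=[
    [[0,0,-0.02],0,0.03],
    [[0,0,-0.05],0,0.04],
    [[0,0,-0.09],0,0.05],
    [[0,0,-0.13],0,0.05],
  ],
)

```text
time_s: 7.77
tool_pos: [0.4455, -0.2766, 0.1631]
tool_rot: [180.0, -0.1, -165.1]
force: [1.7, 0.3, -0.2]
grip_width: 0.0427
grasp_force: 0.0
```

```bash
python3 - <<'E'
from h import *
for n in("scene","top"):
    c=read_camera(n); h=cv2.cvtColor(c["color"],cv2.COLOR_BGR2HSV)
    m=((h[...,0]>8)&(h[...,0]<28)&(h[...,1]>100)&(h[...,2]>70)).astype(np.uint8)
    k,_,st,ce=cv2.connectedComponentsWithStats(m)
    for s,e in zip(st[1:],ce[1:]):
        if s[4]>=6 and e[0]>330 and e[1]>180: print(n,s,e.round(1))
    print([np.round(proj(c,[.4527,-.275,z])) for z in(.01,.03)])
E
```

```text
scene [393 222   7   7  37] [396.3 225.2]
scene [386 231   2   3   6] [386.5 232. ]
scene [448 267   2   7   7] [448.9 270. ]
scene [451 279   3   6   6] [452.  281.5]
scene [592 428   7   6  13] [594.8 430.5]
scene [585 431   6   9  13] [587.4 434.7]
scene [601 435   8   5  14] [603.9 436.8]
scene [591 436   8   6  16] [594.2 438.5]
scene [601 438   8   8  17] [604.6 441.9]
scene [578 440   6   4  10] [580.7 441.8]
scene [ 585  441   51   39 1005] [613.4 462. ]
scene [581 443  12  22  63] [585.9 454.1]
scene [578 446   5   4   7] [580. 448.]
scene [603 446   3   6   7] [604.3 448.9]
scene [577 457   5   6  10] [578.8 459.2]
scene [634 457   6  11  18] [636.8 461.8]
scene [561 458   5   6  10] [563.3 460.5]
scene [571 459   3   5   6] [572.  461.3]
scene [554 461  28  19 234] [564.5 473.6]
scene [566 463  13   6  25] [572.  465.8]
scene [580 465   5   8  10] [582.3 468.4]
scene [632 465   6   5  11] [634.3 466.7]
scene [575 469   4   3   7] [576.6 470. ]
scene [637 469   3   3   6] [638.2 470. ]
scene [624 473  10   7  22] [629.  477.5]
scene [635 473   5   7  14] [637.5 476.1]
[array([395., 229.]), array([395., 223.])]
top [489 195   4   4  10] [490.7 196.4]
top [527 198   8  18  57] [529.8 207.1]
top [337 215  12  12 104] [342.7 220.2]
top [472 228   5   7  28] [474.  231.4]
top [504 235   2   6  10] [504.4 237.5]
[array([475., 228.]), array([478., 227.])]
```

The nozzle is let go in the compartment: top (474,231) against an expected centre of (475,228). Next is the opener.

Emit:
inch_along(
  plan=[
    [[-0.137,0.41,0],100,0.05],
    [[-0.137,0.41,0],100,0.05],
    [[-0.137,0.41,0],100,0.05],
    [[-0.137,0.41,0],100,0.05],
    [[-0.137,0.41,0],100,0.05],
    [[-0.137,0.41,0],100,0.05],
    [[-0.137,0.41,0],100,0.05],
    [[-0.137,0.41,0],100,0.05],
  ],
  clamp_n=10,
)

```text
time_s: 8.53
tool_pos: [0.4646, 0.0015, 0.1621]
tool_rot: [179.9, -0.0, 147.0]
force: [1.3, 0.3, 0.1]
grip_width: 0.0502
grasp_force: 0.0
```

```bash
python3 -c "
from h import *
print(env.get_obs()['qpos'].round());to(.4726,.155,.1,94.3)"
```

```text
[-24.  -3.  20. 113.   1.  69.  53.]
tool d: 0.0769 0.1331 0.0621 52.7
```

Emit:
inch_along(
  plan=[
    [[0.077,0.133,0],52.7,0.05],
    [[0.077,0.133,0],52.7,0.05],
    [[0.077,0.133,0],52.7,0.05],
    [[0.077,0.133,0],52.7,0.05],
    [[0.077,0.133,0],52.7,0.05],
    [[0.077,0.133,0.03],52.7,0.05],
    [[0.077,0.133,0.05],52.7,0.05],
    [[0.077,0.133,0.06],52.7,0.05],
  ],
)

```text
time_s: 9.2
tool_pos: [0.47, 0.1531, 0.0994]
tool_rot: [-179.8, 0.0, 94.3]
force: [-0.5, -0.5, -0.5]
grip_width: 0.05
grasp_force: 0.0
```

Emit:
inch_along(
  plan=[
    [[0,0,0],0,0.05],
    [[0,0,0],0,0.05],
  ],
)

```text
time_s: 9.37
tool_pos: [0.4714, 0.1533, 0.1019]
tool_rot: [-179.9, -0.0, 94.8]
force: [0.2, -1.1, -0.7]
grip_width: 0.0502
grasp_force: 0.0
```

```bash
python3 -c "
from h import *
print(env.get_obs()['qpos'].round());to(.4726,.155,.03,94.3)"
```

```text
[-32.   5.  12. 113.  -1.  62. -15.]
tool d: 0.0016 0.0013 0.0719 0.48
```

Emit:
inch_along(
  plan=[
    [[0.0015,0.0013,0.03],0,0.05],
    [[0.0015,0.0013,0.06],0,0.05],
    [[0.0015,0.0013,0.075],0,0.05],
    [[0.0015,0.0013,0.075],0,0.05],
    [[0.0015,0.0013,0.075],0,0.05],
  ],
)

```text
time_s: 9.78
tool_pos: [0.4734, 0.1551, 0.028]
tool_rot: [180.0, -0.0, 94.7]
force: [-0.4, -0.1, 0.9]
grip_width: 0.0501
grasp_force: 0.0
```

Emit:
inch_along(
  plan=[
    [[0,0,0.007],0,0.05],
    [[0,0,0.012],0,0.05],
    [[0,0,0.012],0,0.05],
  ],
)

```text
time_s: 10.03
tool_pos: [0.4732, 0.1552, 0.0155]
tool_rot: [180.0, -0.1, 94.7]
force: [-0.6, -0.4, 0.2]
grip_width: 0.0498
grasp_force: 0.0
```

Emit:
inch_along(
  plan=[
    [[0,0,0.003],0,0.05],
    [[0,0,0.006],0,0.05],
    [[0,0,0.0065],0,0.04],
    [[0,0,0.0065],0,0.03],
    [[0,0,0.0065],0,0.02],
    [[0,0,0.0065],0,0.01],
    [[0,0,0.0065],0,0.01],
  ],
  clamp_n=12,
)

```text
time_s: 10.62
tool_pos: [0.4731, 0.1552, 0.009]
tool_rot: [180.0, -0.0, 94.6]
force: [-1.1, 0.4, -0.4]
grip_width: 0.0277
grasp_force: 12.0
```

Emit:
inch_along(
  plan=[
    [[-0.01,0,-0.001],0,0.01],
    [[-0.02,0,-0.001],0,0.01],
    [[-0.03,0,-0.001],0,0.01],
    [[-0.038,0,-0.001],0,0.01],
    [[-0.038,0,-0.001],0,0.01],
    [[-0.038,0,0],0,0.01],
  ],
)

```text
time_s: 11.12
tool_pos: [0.4763, 0.1163, 0.0089]
tool_rot: [180.0, -0.0, 94.5]
force: [-0.7, -3.2, 6.4]
grip_width: 0.0279
grasp_force: 12.0
```

```bash
python3 - <<'E'
from h import *
c=read_camera("scene"); h=cv2.cvtColor(c["color"],cv2.COLOR_BGR2HSV)
m=((h[...,1]>120)&(h[...,0]>12)&(h[...,0]<32)).astype(np.uint8); m[:,:200]=0;m[:225]=0;m[:,345:]=0
_,_,st,ce=cv2.connectedComponentsWithStats(m)
print([ (s.tolist(),e.round(1).tolist()) for s,e in zip(st[1:],ce[1:]) if s[4]>5])
print([np.round(proj(c,[.4733-.075*(y-.146),y,.017])) for y in (.07,.117,.165)])
to(.4728,.149,.009)
E
```

```text
[([262, 236, 26, 13, 91], [273.3, 241.9]), ([319, 237, 8, 6, 35], [323.0, 239.2]), ([286, 251, 5, 8, 17], [287.6, 254.8]), ([293, 264, 6, 10, 46], [295.2, 268.3]), ([273, 267, 15, 13, 119], [281.0, 273.2])]
[array([298., 266.]), array([285., 274.]), array([271., 281.])]
tool d: 0.0327 -0.0009 -0.0 None
```

Emit:
inch_along(
  plan=[
    [[0,0,0],0,0.045],
    [[0,0,0],0,0.045],
    [[0.012,0,0],0,0.045],
    [[0.024,0,0],0,0.045],
    [[0.024,0,0],0,0.045],
    [[0.024,0,0],0,0.01],
    [[0.024,0,0],0,0.01],
    [[0.024,0,0],0,0.01],
  ],
  clamp_n=8,
)

```text
time_s: 11.83
tool_pos: [0.4741, 0.141, 0.0088]
tool_rot: [-180.0, -0.0, 94.6]
force: [-0.3, 0.4, -0.5]
grip_width: 0.0321
grasp_force: 0.0
```

Emit:
inch_along(
  plan=[
    [[0,0,0],0,0.01],
    [[0,0,0],0,0.01],
  ],
)

```text
time_s: 12.0
tool_pos: [0.4742, 0.1408, 0.0088]
tool_rot: [180.0, -0.0, 94.6]
force: [0.6, 0.2, 0.5]
grip_width: 0.0286
grasp_force: 8.0
```

Emit:
inch_along(
  plan=[
    [[0,0,-0.008],0,0.01],
    [[-0.001,0,-0.016],0,0.01],
    [[-0.003,0,-0.024],0,0.01],
    [[-0.005,0,-0.032],0,0.01],
    [[-0.007,0,-0.04],0,0.01],
    [[-0.009,0,-0.048],0,0.01],
    [[-0.009,0,-0.048],0,0.01],
    [[-0.009,0,-0.048],0,0.01],
  ],
)

```text
time_s: 12.67
tool_pos: [0.4754, 0.1322, 0.0576]
tool_rot: [179.9, -0.1, 94.6]
force: [-0.5, -0.6, -0.6]
grip_width: 0.0281
grasp_force: 8.0
```

```bash
python3 - <<'E'
from h import *
c=read_camera("scene"); cv2.imwrite("pics/s6.png",cv2.resize(c["color"][195:305,225:345],None,fx=5,fy=5,interpolation=cv2.INTER_CUBIC))
for p in([.47,.165,.017],[.472,.15,.07],[.48,.06,.038]): print(np.round(proj(c,p)))
E
```

```text
[271. 282.]
[275. 260.]
[301. 258.]
```

View pics/s6.png

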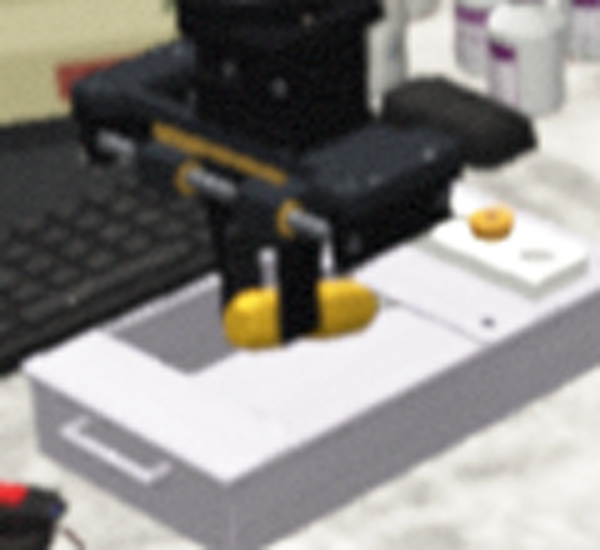

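The handle is pinched and tilted, with its end at crop (230,320), well above the lip plane, and its front at (378,300); the shaft is still under the cover. That puts the end at about z 0.075. I'll lift slightly more, then draw out slantwise.

Emit:
inch_along(
  plan=[
    [[0,0,-0.003],0,0.01],
    [[0,0,-0.005],0,0.01],
    [[0,0,-0.005],0,0.01],
  ],
  clamp_n=10,
)

```text
time_s: 12.97
tool_pos: [0.4747, 0.1323, 0.0618]
tool_rot: [-180.0, -0.0, 94.6]
force: [0.1, -0.0, -1.4]
grip_width: 0.0284
grasp_force: 10.0
```

Emit:
inch_along(
  plan=[
    [[0.012,0,-0.004],0,0.01],
    [[0.024,0,-0.008],0,0.01],
    [[0.036,0,-0.012],0,0.01],
    [[0.048,0,-0.015],0,0.01],
    [[0.06,0,-0.019],0,0.01],
    [[0.06,0,-0.019],0,0.01],
  ],
)

```text
time_s: 13.47
tool_pos: [0.47, 0.1962, 0.0819]
tool_rot: [179.9, -0.2, 94.9]
force: [0.1, 1.5, -1.2]
grip_width: 0.0283
grasp_force: 10.0
```

Emit:
inch_along(
  plan=[
    [[0.012,0,-0.004],0,0.01],
    [[0.024,0,-0.008],0,0.01],
    [[0.036,0,-0.012],0,0.01],
    [[0.048,0,-0.015],0,0.01],
    [[0.048,0,-0.015],0,0.01],
  ],
)

```text
time_s: 13.88
tool_pos: [0.466, 0.2439, 0.0969]
tool_rot: [179.9, -0.2, 94.9]
force: [0.2, -0.0, -1.8]
grip_width: 0.0286
grasp_force: 10.0
```

Emit:
inch_along(
  plan=[
    [[0,0,-0.02],0,0.01],
    [[0,0,-0.05],0,0.01],
    [[0,0,-0.08],0,0.01],
    [[0,0,-0.12],0,0.01],
    [[0,0,-0.16],0,0.01],
    [[-0.02,0,-0.2],0,0.01],
    [[-0.04,0,-0.2],0,0.01],
    [[-0.06,0,-0.2],0,0.01],
  ],
  clamp_n=10,
)

```text
time_s: 14.55
tool_pos: [0.4725, 0.1794, 0.2994]
tool_rot: [179.7, -0.1, 94.7]
force: [-0.8, -0.3, -1.4]
grip_width: 0.0283
grasp_force: 10.0
```

Emit:
inch_along(
  plan=[
    [[0,0,0],0,0.01],
    [[0,0,0],0,0.01],
    [[0,0,0],0,0.01],
    [[0,0,0],0,0.01],
    [[0,0,0],0,0.01],
    [[0,0,0],0,0.01],
  ],
  clamp_n=25,
)

```text
time_s: 15.05
tool_pos: [0.4707, 0.1806, 0.2955]
tool_rot: [-180.0, -0.0, 94.7]
force: [0.7, -0.6, -1.9]
grip_width: 0.0282
grasp_force: 25.0
```

```bash
python3 - <<'E'
from h import *
for n in("scene","top"):
    c=read_camera(n); cv2.imwrite(f"pics/fin_{n}.png",c["color"]); h=cv2.cvtColor(c["color"],cv2.COLOR_BGR2HSV)
    m=((h[...,1]>120)&(h[...,0]>15)&(h[...,0]<32)&(h[...,2]>90)).astype(np.uint8)
    _,_,st,ce=cv2.connectedComponentsWithStats(m)
    print(n,[(s.tolist(),e.round(1).tolist()) for s,e in zip(st[1:],ce[1:]) if s[4]>15 and 180<e[0]<420 and e[1]<300])
    p=env.get_obs()["tool_pos"]; a=np.array([-.08,.997,0])
    for t in(0,10,20,30,45): 
        d=a*np.cos(np.radians(t))+np.array([0,0,np.sin(np.radians(t))]); g=p+[0,0,.007]
        print(t,[np.round(proj(c,g+d*s)).tolist() for s in(.025,-.07,-.176)])
E
```

```text
scene [([231, 124, 28, 9, 104], [243.5, 127.9]), ([257, 137, 5, 7, 18], [258.4, 140.1]), ([247, 163, 35, 15, 337], [264.1, 170.5]), ([308, 175, 4, 9, 18], [310.1, 179.6]), ([394, 222, 6, 7, 32], [396.5, 225.2]), ([319, 237, 8, 6, 38], [322.8, 239.3])]
0 [[249.0, 174.0], [281.0, 162.0], [313.0, 150.0]]
10 [[249.0, 172.0], [281.0, 167.0], [313.0, 163.0]]
20 [[249.0, 170.0], [280.0, 173.0], [311.0, 176.0]]
30 [[250.0, 168.0], [279.0, 178.0], [307.0, 188.0]]
45 [[251.0, 165.0], [276.0, 185.0], [300.0, 206.0]]
top [([180, 78, 24, 22, 342], [190.6, 89.5]), ([231, 185, 37, 19, 559], [249.8, 193.3]), ([338, 215, 11, 11, 89], [342.9, 220.2])]
0 [[201.0, 197.0], [268.0, 190.0], [342.0, 182.0]]
10 [[200.0, 196.0], [268.0, 192.0], [340.0, 187.0]]
20 [[200.0, 195.0], [267.0, 194.0], [334.0, 192.0]]
30 [[201.0, 195.0], [264.0, 196.0], [325.0, 196.0]]
45 [[203.0, 194.0], [258.0, 198.0], [309.0, 203.0]]
```

```bash
python3 - <<'E'
import cv2,numpy as np
im=cv2.imread("pics/fin_scene.png"); h=cv2.cvtColor(im,cv2.COLOR_BGR2HSV)
m=((h[...,1]>120)&(h[...,0]>15)&(h[...,0]<32)&(h[...,2]>60)); m[:160]=0;m[182:]=0;m[:,:244]=0;m[:,284:]=0
for u in range(246,284,3):
    v=np.nonzero(m[:,u])[0]; print(u,v.min() if len(v) else 0,v.max() if len(v) else 0)
print(cv2.cvtColor(im,cv2.COLOR_BGR2GRAY)[164:192,284:320:4].T.tolist())
E
```

```text
246 0 0
249 163 174
252 162 176
255 163 176
258 163 176
261 175 176
264 174 176
267 172 176
270 165 177
273 165 177
276 165 176
279 166 176
282 0 0
[[166, 161, 158, 166, 169, 176, 195, 202, 174, 152, 151, 152, 146, 148, 148, 151, 155, 156, 163, 161, 156, 144, 117, 77, 65, 68, 68, 70], [153, 148, 147, 148, 146, 159, 194, 202, 173, 153, 152, 155, 153, 146, 140, 153, 160, 162, 165, 169, 166, 149, 137, 128, 133, 137, 141, 140], [176, 172, 169, 171, 174, 180, 194, 203, 185, 162, 163, 176, 181, 182, 184, 180, 180, 179, 178, 174, 164, 145, 123, 119, 116, 115, 112, 107], [208, 196, 189, 188, 193, 195, 196, 205, 198, 169, 170, 191, 196, 197, 195, 193, 195, 197, 196, 192, 191, 188, 181, 182, 180, 180, 179, 178], [184, 168, 168, 170, 175, 172, 174, 207, 209, 173, 154, 164, 173, 173, 172, 173, 165, 169, 169, 169, 172, 172, 169, 169, 170, 163, 168, 175], [147, 147, 149, 152, 154, 156, 159, 180, 188, 171, 150, 139, 144, 150, 156, 155, 152, 152, 151, 152, 147, 147, 150, 152, 149, 148, 154, 155], [182, 182, 189, 188, 178, 170, 166, 172, 179, 166, 134, 111, 102, 114, 139, 149, 140, 134, 132, 139, 153, 163, 167, 167, 165, 172, 173, 173], [52, 67, 79, 80, 74, 78, 77, 78, 76, 70, 72, 63, 61, 63, 64, 66, 69, 72, 74, 84, 102, 120, 155, 182, 186, 182, 178, 170], [52, 53, 43, 49, 52, 51, 52, 48, 50, 46, 48, 52, 50, 47, 51, 45, 44, 45, 49, 53, 97, 184, 236, 239, 236, 234, 232, 234]]
```

Emit:
inch_along(
  plan=[
    [[0,0,0],0,0.01],
    [[0,0,0],0,0.01],
    [[0,0,0],0,0.01],
  ],
)

```text
time_s: 15.4
tool_pos: [0.471, 0.1799, 0.2959]
tool_rot: [180.0, -0.0, 94.6]
force: [0.4, 0.1, -1.4]
grip_width: 0.0281
grasp_force: 25.0
```

```bash
python3 -c "
from cell import env
print(env.sign_off())"
```

```text
the job is handed in; nothing more can be done
None
```

I handed the job in at 15.4 s. By my camera estimates the nozzle lies let go in the box's empty compartment, the air cap is in its pocket, and the opener is held still about 19° handle-up with its blade tip at roughly z 0.24 m over the tray. Sign-off printed no verdict.

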